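# Hold the proof pull on a blocked lens

### The job

The bench pull tester checks that a lens block is stuck fast to its lens before edging; the lens lies in the nest with the pull yoke already round its block. So that the lens cannot jump out if the block lets go, first swing the steel keeper bar shut over it until it snaps into its catch; only then draw the spring-loaded stirrup handle out until its pointer stands level with the set mark on the scale, without pulling more than a centimetre past it. Finish while still holding the handle there, pointer at the mark; leave the set mark where it is and do not push the other things on the bench about.

Things in the scene. Friction and masses are not known exactly. Their poses are not given: they have to be found in the camera images.
- tester: grey bench pull tester, a base plate 232 x 140 x 12 mm (narrower at the handle end) that stays fixed to the bench, stands at a different place and yaw each time; origin under the plate at bench height, x axis along the tester from the handle end towards the lens nest (the handle is drawn along -x), y across it with the scale on the +y side, z up
- lens: clear round uncut lens, 67 mm across, rim 8 mm and middle 13 mm thick, lying loose in a black ring nest (ring 83 mm across, its floor 15.5 mm above the bench), with a small black lens block 22 mm across and 16 mm high stuck on top; origin at the middle of its underside. A thin steel yoke goes round the block and leads into the spring barrel, so the pull bears on the block
- nest (a point): middle of the nest floor, where the lens origin lies when it is seated (70 mm from the tester's origin along its x)
- keeper (a joint): keeper bar, flat steel, 12 mm wide, swings level about an upright pivot beside the nest; 0 rad = shut against its stop across the lens, larger = open, starts 0.3 to 0.6 rad open and stays where it is left. In the last 0.10 rad its ridge must be pushed past a spring ball, which takes about 5 N at the knob, and the ball then keeps it shut; it is in its catch below 0.03 rad
- keeper_knob (a point): middle of the black upright knob at the free end of the keeper bar: round, 20 mm across, 54 to 88 mm above the bench, this point 74 mm above the bench and 130 mm from the pivot; nothing near it is higher than 58 mm. Shut, it lies at x = 95 mm, y = 78 mm of the tester; opening carries it towards the tester's +x (clockwise seen from above)
- keeper_hinge (a point): axis of the keeper bar's upright pivot, at x = 95 mm, y = -52 mm of the tester, 33 mm above the bench
- draw (a joint): travel of the draw slide along the tester's -x, 0 m = home (start), end stop at 0.052 m; after 2 mm of slack a spring of about 200 N/m with 4 N preload (about 12 N at the farthest mark) pulls it back as soon as it is let go
- stirrup: upright stirrup handle on the draw slide: black round grip bar 15 mm thick, 58 mm long across the tester (along its y), between two steel uprights, its axis 98 mm above the bench with free space under it down to 52 mm; origin = the tester's origin when the slide is home
- draw_grip (a point): middle of the stirrup's grip bar, 98 mm above the bench, at x = -12 mm, y = 0 of the tester when home
- draw_pointer (a point): tip of the dark pointer on the scale side of the stirrup, moves with the handle
- index (a joint): where the set mark is clamped on the scale, 0.024 to 0.044 m, different each time; the pointer is level with the mark when the draw slide has this same value. Do not move it
- index_line (a point): tip of the set mark, a small steel saddle 12 mm wide with a dark thumbscrew and a dark tip that faces the pointer, on the scale bar; x axis along the tester
- envelope_a: bystander: white square lens envelope 90 x 90 x 13 mm lying flat; origin centre of underside
- envelope_b: bystander: another white square lens envelope 90 x 90 x 13 mm lying flat; origin centre of underside
- screwdriver: bystander: small precision screwdriver, 96 mm long, 10 mm thick, lying; origin centre of underside
- pen_b: bystander: slim ballpoint pen, 145 mm long, 10 mm thick, lying; origin centre of underside
- spare_block: bystander: spare lens block, 22 mm across, 16 mm high, standing on the bench; origin centre of underside
- spectacles: bystander: dark spectacle frame, 135 mm wide, 37 mm high; origin centre of underside

How it is judged:
By the outcome, as a careful person would: the job done as asked, in the order asked, and still so for the second after the job is handed in, while the arm keeps its last pose, push and grip.
It also fails if it takes over 45 s, if anything falls off the work surface, if the arm or the gripper's body presses on something with over 40 N, if the wrist force passes 120 N, or if a joint passes its speed limit or range.

### The arm

A 6-joint arm with a two-finger parallel gripper is mounted at the origin on a cart in front of the work surface, level with it; the furniture and walls round the work are solid. World frame = base frame: x ahead of the robot, y to its left, z up, the work surface at z = 0. Lengths are in mm, angles in rad, forces in N, time in s.
With the tool pointing down it reaches from about 275 to 750 mm from the base axis. Payload 10.2 kg.
Tool frame: the origin (TCP) lies midway between the tips of the shut fingers; the grasp point (between the pads) lies 19 mm behind it; z points along the fingers, y is the line along which they close (so a half turn about z gives the same grasp; the last joint's range is limited). The gripper opens to 88 mm and grips with 3 to 60 N. Pads are 18 mm wide; open, the fingers measure 123 mm over their backs; the gripper's body (75 mm by 187 mm) begins 45 mm behind the grasp point.
Start: joints at [0.944, 0.313, 1.498, -0, 1.331, -0.223], TCP at [206.294, 482.778, 238.72] pointing down, gripper open.
Joint ranges: [-2.94, 2.94], [-0.97, 2.17], [0.19, 2.56], [-1.23, 4.37], [0.02, 3.11], [-2.88, 2.88]. Speed limits (rad/s): [2.39, 2.39, 3.01, 3.14, 3.14, 3.14].

### API

Orientations are given as a 3x3 rotation matrix whose columns are the frame's x, y, z axes.
In Python, from bench import get_state, get_image, job_done, boxes_of, regions_of gives the robot as it stands.
- The arm moves only by the tool arm_command, never from a script. Its argument "increments" is a list that holds one entry, the list of rows, each a list of 7 numbers: the shift along the tool's x, y, z in cm, then the turn, a rotation vector about the tool's x, y, z in degrees, then the closure in counts, from 0 (fully open) to 255 (shut). A call has 1 to 10 rows; each row is the pose to reach, as a shift and turn from the pose commanded when the call began, along the tool's axes at that moment; what a row does not reach only later rows make up. A row lasts 1/8 s, in which the tool goes at most 62.5 mm and 10.7 degrees, less where a joint would pass 70% of its speed; a pose out of reach is approached as far as the arm can. A call with a gripper value outside its range is refused whole. The fingers move at their own pace and stop on an object; "newtons" is the grip in N (left out, the last holds). Time passes only in rows, so rows that repeat a pose let the fingers close. It gives the time, the measured TCP pose, the force, the opening and the grip force at its end, in the units of the state.
- get_state(): the state, without advancing time (a new reading comes with each control period).
- get_image(name): name is "side" or "top"; returns a dict with "color" (384x512x3 uint8, red, green, blue), "depth" (384x512 float32, mm along the optical axis (not along the pixel's ray), 0 where there is no reading), "fx", "fy", "cx", "cy" (pixels), "k1" (the pictures are not rectified: a ray, as slopes to the right and down, at radius r is drawn at 1 + k1 r^2 times it, then the intrinsics apply), "R" (3x3) and "t" (3): a world point X has camera coordinates R X + t. Camera axes: x right, y down, z forward; pixel columns grow to the right and rows downward; lengths in mm; the calibration is good to about 2 mm. A picture is of the moment at which its call begins.
- job_done(): hands the job in; it is judged then, once.
Trained networks look in the newest picture that a camera, given by its name, has taken for a name from the list of things; names that differ only in an ending like _2 or _b are one class to them, and where a whole thing is asked for, a point or a joint stands for the part that bears it (a point fixed in the world has none). Each returns a list of dicts, best first, with "confidence" (0 to 1); they miss things now and then, are a little off and sometimes report something else, mostly with a low value. They report only what shows in the picture. A call takes as long as a camera call.
- boxes_of(label, camera): "rect" ([left, top, width, height] in pixels, round what is visible of it).
- regions_of(label, camera): "pixels" (384x512 bool, what is visible of it) and "rect" ([left, top, width, height] in pixels, round what is visible of it).
The state is a dict: "t": time; "joint_positions": joint angles; "joint_velocities": joint speeds; "tau": joint torques, N m; "tool_pos": TCP position; "ee_rot": TCP orientation; "contact_force": force on the tool from outside, world axes, zero at the start; "ft_torque": the same for the moment, N m; "gripper_width": finger opening in mm; "gripper_force": force on a finger pad.
Only numpy, scipy, OpenCV 4.12 (cv2) and the standard library are available. Lean on these libraries where they do the work, as an engineer would, in place of code of your own. Each camera call takes 0.05 s, during which the arm holds its last target. There are 200 camera calls.

## Working session

There is one attempt and no reset: what is moved stays moved. The work goes in short steps, Python scripts to look and compute and a tool call to move; the robot and the scene stay as the last step left them, time stands still between calls to the robot, and variables do not carry over. Pictures are saved under pics/ and viewed, at most 10 in all, crops included, and the job is handed in when it is done.

Besides the shell and the picture viewer there is one more tool, called as a command line: name --argument value ..., lists and objects as JSON in quotes. arm_command: Moves the arm, as the interface text tells. Its arguments: {"type":"object","properties":{"increments":{"type":"array","items":{"type":"array","items":{"type":"array","items":{"type":"number"}}}},"newtons":{"type":"number"}},"required":["increments"]}

```bash
mkdir -p pics
cat > h.py <<'E'
import numpy as np, cv2
from bench import *
def und(im,uv):
    K=np.array([[im['fx'],0,im['cx']],[0,im['fy'],im['cy']],[0,0,1.]])
    return cv2.undistortPoints(np.array(uv,float).reshape(-1,1,2),K,np.array([im['k1'],0,0,0,0.])).reshape(-1,2)
def cloud(im):
    v,u=np.mgrid[:384,:512]
    s=und(im,np.stack([u,v],-1).reshape(-1,2)).reshape(384,512,2)
    d=im['depth'][...,None]
    P=np.concatenate([s*d,d],-1)
    W=(P-np.array(im['t']))@np.array(im['R']); W[im['depth']==0]=np.nan
    return W
def onz(im,uv,z):
    s=und(im,uv); R=np.array(im['R']);t=np.array(im['t'])
    d=np.c_[s,np.ones(len(s))]@R; c=-R.T@t
    return c+d*((z-c[2])/d[:,2])[:,None]
def proj(im,X):
    K=np.array([[im['fx'],0,im['cx']],[0,im['fy'],im['cy']],[0,0,1.]])
    return cv2.projectPoints(np.array(X,float).reshape(-1,1,3),cv2.Rodrigues(np.array(im['R'],float))[0],np.array(im['t'],float),K,np.array([im['k1'],0,0,0,0.]))[0].reshape(-1,2)
def save(im,n): cv2.imwrite(f'pics/{n}.png',cv2.resize(im['color'][...,::-1],(800,600),interpolation=cv2.INTER_CUBIC))
E
python3 - <<'E'
from h import *
for c in ('top','side'):
    im=get_image(c); save(im,c+'0'); W=cloud(im)
    print(c,'campos',-np.array(im['R']).T@np.array(im['t']))
    for l in ['tester','keeper_knob','stirrup','index_line','draw_pointer','lens','keeper','envelope_a','screwdriver','pen_b','spare_block','spectacles']:
        for r in regions_of(l,c)[:2]:
            m=r['pixels']; print(l,round(r['confidence'],2),r['rect'],np.round(np.nanmedian(W[m],0)),np.round(np.nanmax(W[m][:,2])))
E
```

```text
top campos [ 374.16841808  187.91504097 1313.00011381]
tester 0.89 [190.3, 192.6, 72.6, 68.8] [460. 294.  19.] 110.0
keeper_knob 0.67 [189.6, 221.2, 10.4, 37.1] [380. 384.  38.] 89.0
stirrup 0.85 [205.0, 200.7, 44.5, 34.5] [472. 267.  39.] 110.0
draw_pointer 0.88 [225.5, 203.0, 25.2, 24.4] [478. 260.  45.] 110.0
lens 0.76 [203.9, 216.4, 20.6, 20.6] [436. 342.  27.] 49.0
lens 0.19 [222.3, 150.6, 13.2, 14.3] [664. 292.   4.] 42.0
keeper 0.73 [192.9, 219.6, 5.1, 38.9] [395. 384.  37.] 89.0
envelope_a 0.86 [310.7, 228.8, 31.5, 24.4] [405. -23.  13.] 23.0
envelope_a 0.6 [358.6, 215.9, 27.7, 29.4] [ 427. -167.   13.] 21.0
pen_b 0.53 [151.9, 209.5, 10.6, 43.5] [413. 521.   6.] 13.0
pen_b 0.35 [209.4, 202.7, 41.2, 30.9] [476. 263.  41.] 110.0
spectacles 0.64 [204.9, 202.6, 45.3, 33.3] [472. 267.  40.] 110.0
side campos [238.91891582 986.06402811 492.95553745]
tester 0.85 [237.8, 195.0, 71.1, 78.8] [449. 332.  25.] 108.0
tester 0.59 [213.0, 304.3, 70.0, 7.1] [426. 523.   8.] 12.0
keeper_knob 0.91 [237.7, 238.4, 69.3, 25.3] [377. 387.  38.] 90.0
stirrup 0.81 [247.5, 196.8, 28.1, 50.5] [475. 275.  41.] 108.0
draw_pointer 0.75 [245.1, 194.9, 30.9, 47.6] [475. 273.  41.] 108.0
lens 0.68 [252.7, 237.4, 29.4, 15.6] [440. 347.  28.] 46.0
keeper 0.83 [241.0, 237.1, 67.2, 27.6] [377. 387.  38.] 90.0
keeper 0.55 [246.3, 194.9, 30.3, 49.6] [474. 273.  41.] 107.0
envelope_a 0.82 [292.4, 181.0, 34.7, 13.3] [407. -14.  14.] 17.0
envelope_a 0.59 [297.0, 165.4, 25.6, 11.9] [ 426. -152.   14.] 17.0
screwdriver 0.57 [304.4, 193.8, 16.7, 8.1] [391.  56.   9.] 13.0
pen_b 0.74 [215.6, 303.0, 65.1, 7.9] [427. 524.   8.] 12.0
spare_block 0.49 [269.2, 277.6, 11.5, 13.3] [385. 451.   7.] 19.0
spectacles 0.6 [189.4, 209.1, 7.3, 16.3] [678. 253.  18.] 39.0
spectacles 0.55 [243.0, 195.0, 33.2, 48.0] [475. 275.  41.] 108.0
```

Run:
```python
from h import *
ims=[]
for c,(x,y) in (('top',(175,180)),('side',(220,185))):
    im=get_image(c); W=cloud(im)
    ims.append(cv2.resize(im['color'][y:y+100,x:x+100,::-1],(400,400),interpolation=cv2.INTER_CUBIC))
    X=W.reshape(-1,3)
    near=np.hypot(X[:,0]-440,X[:,1]-330)<200
    for lo,hi in((80,95),(95,115)):
        s=X[near&(X[:,2]>lo)&(X[:,2]<hi)]
        print(c,lo,len(s)); print(np.round(s[:40]).astype(int).tolist())
cv2.imwrite('pics/c1.png',np.hstack(ims))
```

```text
top 80 25
[[499, 287, 92], [352, 386, 84], [352, 383, 89], [352, 379, 90], [352, 377, 85], [349, 389, 87], [349, 386, 87], [349, 383, 85], [349, 379, 91], [349, 377, 85], [349, 374, 82], [346, 389, 85], [346, 377, 87], [346, 374, 84], [343, 389, 84], [343, 377, 85], [343, 374, 84], [340, 390, 81], [340, 386, 86], [340, 383, 86], [340, 379, 88], [340, 377, 85], [337, 386, 82], [337, 383, 86], [337, 380, 84]]
top 95 113
[[510, 283, 107], [511, 280, 101], [507, 286, 105], [507, 283, 104], [507, 280, 105], [507, 277, 103], [504, 286, 104], [504, 283, 102], [504, 280, 102], [504, 277, 105], [504, 273, 107], [501, 283, 102], [501, 279, 105], [501, 276, 104], [502, 274, 99], [498, 283, 101], [498, 279, 104], [498, 276, 109], [498, 273, 106], [498, 270, 102], [496, 283, 98], [495, 279, 105], [495, 276, 106], [495, 273, 108], [495, 270, 108], [493, 283, 95], [492, 279, 105], [492, 277, 101], [492, 273, 107], [492, 270, 105], [492, 267, 102], [489, 280, 99], [489, 277, 100], [489, 273, 103], [489, 270, 108], [490, 268, 97], [487, 280, 97], [486, 276, 105], [486, 273, 105], [486, 270, 104]]
sid
[... 641 characters left out ...]
6, 89]]
side 95 170
[[464, 255, 106], [463, 251, 105], [459, 254, 107], [457, 253, 107], [453, 250, 106], [450, 251, 106], [491, 267, 105], [489, 265, 105], [487, 265, 105], [484, 265, 106], [480, 269, 108], [479, 265, 106], [477, 264, 106], [474, 262, 106], [472, 263, 107], [470, 261, 106], [467, 261, 106], [465, 260, 106], [463, 258, 106], [460, 258, 105], [458, 258, 106], [456, 257, 106], [453, 257, 106], [451, 254, 105], [448, 256, 106], [446, 255, 106], [513, 278, 105], [510, 278, 105], [505, 278, 106], [503, 278, 107], [501, 275, 105], [498, 277, 107], [496, 276, 107], [493, 275, 107], [491, 273, 106], [488, 275, 107], [486, 273, 107], [484, 271, 106], [482, 271, 106], [480, 268, 105]]
```

View pics/c1.png

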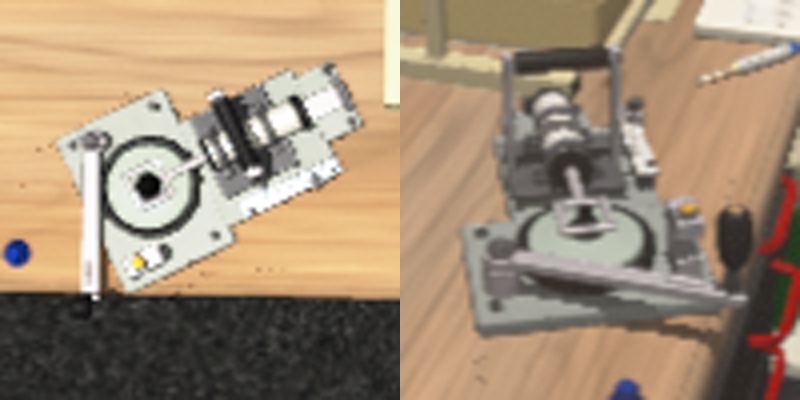

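View pics/top0.png

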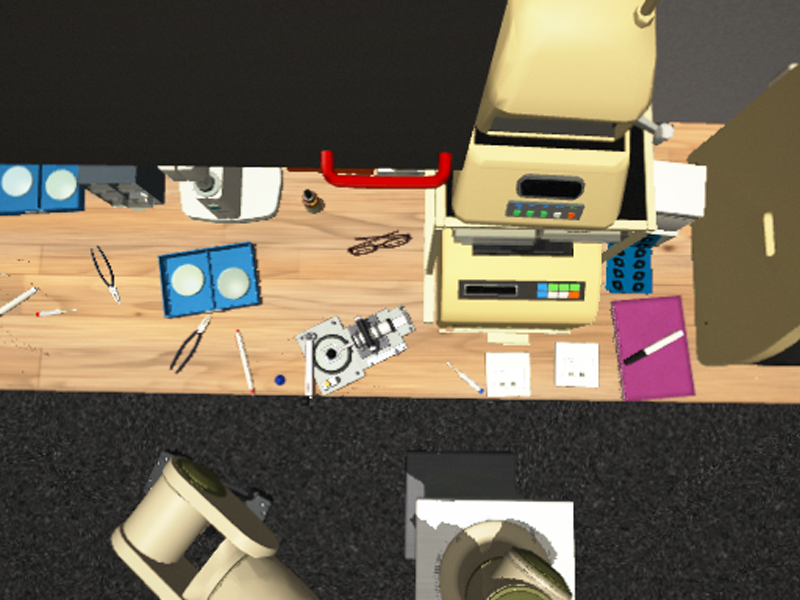

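```bash
cat > fit.py <<'E'
from h import *
def tw(p,q):
    c,s=np.cos(p[2]),np.sin(p[2]); q=np.atleast_2d(q)
    return np.c_[p[0]+c*q[:,0]-s*q[:,1],p[1]+s*q[:,0]+c*q[:,1],q[:,2]]
E
python3 - <<'E'
from fit import *
from scipy.optimize import least_squares
st=get_state(); print(np.round(st['ee_rot'],3).tolist())
im=get_image('top')
pt=lambda x,y:((x+.5)/4-.5+175,(y+.5)/4-.5+180)
print('block',onz(im,[pt(147,184)],44.5),'nestring',onz(im,[pt(150,185)],24))
W={c:cloud(get_image(c)) for c in('top','side')}
kn=[];bar=[]
for c in W:
    X=W[c].reshape(-1,3); n=(np.hypot(X[:,0]-440,X[:,1]-330)<200)
    k=X[n&(X[:,2]>60)&(X[:,2]<95)&(np.hypot(X[:,0]-345,X[:,1]-382)<25)]; b=X[n&(X[:,2]>97)&(X[:,2]<112)]
    print(c,'knob',k.mean(0),k.min(0),k.max(0)); 
    cc,(w,h),a=cv2.minAreaRect(b[:,:2].astype(np.float32)); print('bar',b.mean(0),cc,w,h,a,len(b))
# obstacles near the handle end, tall
for c in W:
    X=W[c].reshape(-1,3)
    n=(X[:,2]>115)&(X[:,0]>380)&(X[:,0]<640)&(X[:,1]>0)&(X[:,1]<420)
    s=X[n]; print(c,len(s)); 
    for x0 in range(380,640,40):
        q=s[(s[:,0]>=x0)&(s[:,0]<x0+40)]
        if len(q): print(x0,'ymax',q[:,1].max().round(),'z',q[:,2].min().round(),q[:,2].max().round())
E
```

```text
[[-0.92, 0.393, 0.0], [0.393, 0.92, -0.0], [-0.0, -0.0, -1.0]]
block [[440.96325704 338.04457182  44.5       ]] nestring [[441.28243297 338.03662371  24.        ]]
top knob [345.29587721 380.81276638  82.92867177] [336.95052136 373.28213869  61.41938384] [354.90033168 388.84057974  88.58721557]
bar [476.54008847 266.43753199 104.0132064 ] (476.6193542480469, 266.6872863769531) 71.99906158447266 13.667813301086426 27.869394302368164 110
side knob [346.48204535 387.51693533  77.1433633 ] [338.08040042 376.14219237  60.07493993] [357.7433546  392.75055689  89.23477368]
bar [478.63133882 270.221111   103.06223972] (479.08245849609375, 268.4746398925781) 71.89956665039062 14.969765663146973 26.655925750732422 151
top 30034
460 ymax 125.0 z 116.0 184.0
500 ymax 125.0 z 148.0 215.0
540 ymax 259.0 z 146.0 688.0
580 ymax 420.0 z 125.0 950.0
620 ymax 148.0 z 140.0 517.0
side 4617
460 ymax 126.0 z 115.0 178.0
500 ymax 128.0 z 115.0 211.0
540 ymax 129.0 z 115.0 223.0
580 ymax 152.0 z 115.0 478.0
620 ymax 152.0 z 115.0 512.0
```

arm_command --increments '[[[-2.8,-0.6,1.7,0,0,-8.5,110],[-5.6,-1.2,3.4,0,0,-17,110],[-8.4,-1.8,5.1,0,0,-25.5,110],[-11.2,-2.4,6.8,0,0,-34,110],[-14,-3,8.4,0,0,-42.5,110],[-16.8,-3.6,10,0,0,-50.5,110],[-16.8,-3.6,10,0,0,-50.5,110],[-16.8,-3.6,10,0,0,-50.5,110]]]' --newtons 10

```text
t: 2.55
tool_pos: [346.3, 384.2, 139.2]
ee_rot: [[-0.889, -0.458, 0.0], [-0.458, 0.889, 0.001], [-0.001, 0.0, -1.0]]
contact_force: [0.4, -0.8, 0.2]
gripper_width: 50.2
gripper_force: 0.0
```

arm_command --increments '[[[0,0,2.5,0,0,0,110],[0,0,5,0,0,0,110],[0,0,7.6,0,0,0,110],[0,0,7.6,0,0,0,110],[0,0,7.6,0,0,0,174],[0,0,7.6,0,0,0,174],[0,0,7.6,0,0,0,174]]]'

```text
t: 3.42
tool_pos: [346.8, 383.9, 63.4]
ee_rot: [[-0.888, -0.46, 0.001], [-0.46, 0.888, 0.001], [-0.001, 0.0, -1.0]]
contact_force: [0.5, -0.2, -0.9]
gripper_width: 28.1
gripper_force: 0.0
```

Run:
```python
from h import *
o=[]
for c,(x,y) in (('top',(165,190)),('side',(230,185))):
    im=get_image(c)
    o.append(cv2.resize(im['color'][y:y+80,x:x+80,::-1],(400,400),interpolation=cv2.INTER_CUBIC))
cv2.imwrite('pics/c2.png',np.hstack(o))
```

```text
(no output)
```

View pics/c2.png

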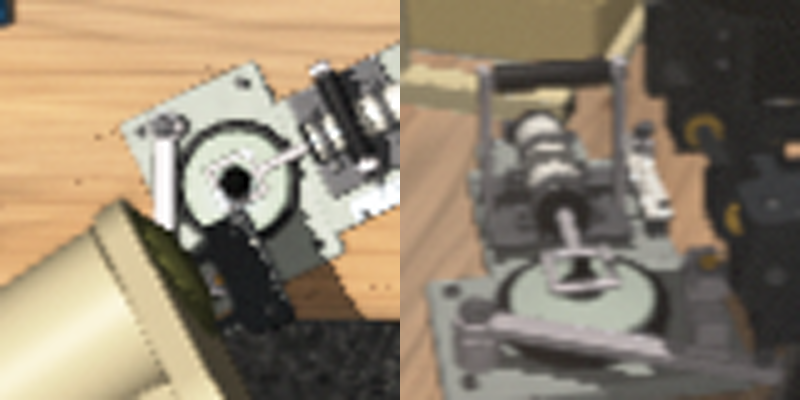

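arm_command --increments '[[[0.2,-0.5,0,0,0,0,174],[0.45,-1.4,0,0,0,0,174],[0.8,-2.2,0,0,0,0,174],[1.0,-2.9,0,0,0,0,174],[1.2,-3.7,0,0,0,0,174],[1.25,-4.2,0,0,0,0,174],[1.3,-4.6,0,0,0,0,174],[1.3,-4.6,0,0,0,0,174]]]'

```text
t: 4.53
tool_pos: [356.4, 336.7, 62.8]
ee_rot: [[-0.888, -0.459, 0.0], [-0.459, 0.888, 0.0], [-0.0, -0.0, -1.0]]
contact_force: [0.3, 0.5, 0.4]
gripper_width: 28.0
gripper_force: 0.0
```

arm_command --increments '[[[0.05,-0.4,0,0,0,0,174],[0.1,-0.8,0,0,0,0,174],[0.1,-1.0,0,0,0,0,174],[0.1,-1.2,0,0,0,0,174],[0.1,-1.4,0,0,0,0,174],[0.1,-1.4,0,0,0,0,174]]]'

```text
t: 5.28
tool_pos: [362.1, 323.8, 62.8]
ee_rot: [[-0.888, -0.459, 0.0], [-0.459, 0.888, -0.0], [-0.0, -0.0, -1.0]]
contact_force: [0.0, 0.6, 0.3]
gripper_width: 27.8
gripper_force: 0.0
```

arm_command --increments '[[[0,-0.2,0,0,0,0,174],[0,-0.4,0,0,0,0,174],[0,-0.4,0,0,0,0,174]]]'

```text
t: 5.65
tool_pos: [363.0, 321.8, 62.8]
ee_rot: [[-0.889, -0.459, -0.001], [-0.459, 0.889, 0.003], [-0.001, 0.003, -1.0]]
contact_force: [-5.3, 13.2, -1.6]
gripper_width: 28.4
gripper_force: 7.1
```

arm_command --increments '[[[0,-0.1,0,0,0,0,174],[0,-0.2,0,0,0,0,174],[0,-0.2,0,0,0,0,174]]]'

```text
t: 6.02
tool_pos: [363.5, 320.7, 62.8]
ee_rot: [[-0.889, -0.459, -0.001], [-0.459, 0.889, 0.004], [-0.001, 0.004, -1.0]]
contact_force: [-7.5, 19.2, -2.0]
gripper_width: 30.2
gripper_force: 10.0
```

Run:
```python
from h import *
o=[]
for c,(x,y) in (('top',(165,190)),('side',(230,185))):
    im=get_image(c)
    o.append(cv2.resize(im['color'][y:y+80,x:x+80,::-1],(400,400),interpolation=cv2.INTER_CUBIC))
cv2.imwrite('pics/c3.png',np.hstack(o))
```

```text
(no output)
```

View pics/c3.png

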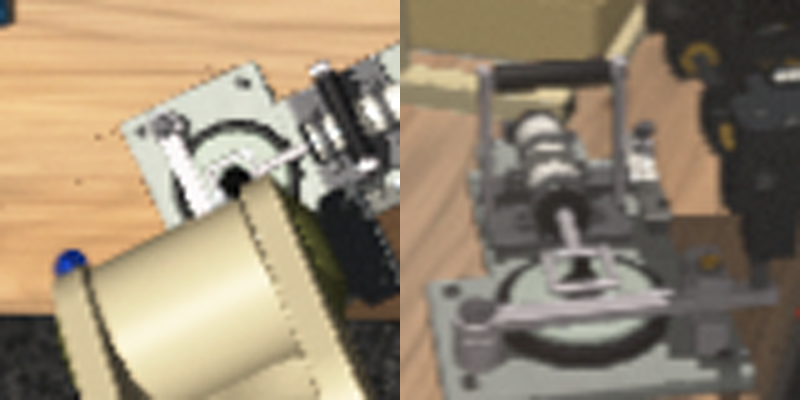

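arm_command --increments '[[[0,0.8,0,0,0,0,150],[0,0.8,0,0,0,0,128],[0,0.8,-4,0,0,0,110],[0,0.8,-8,0,0,0,110],[1.4,6,-12,0,0,0,110],[2.8,11,-12,0,0,0,110],[4.2,16,-12,0,0,0,110],[4.2,16,-12,0,0,0,110]]]'

```text
t: 7.12
tool_pos: [251.9, 442.7, 182.7]
ee_rot: [[-0.886, -0.463, 0.0], [-0.463, 0.886, 0.0], [-0.0, -0.0, -1.0]]
contact_force: [0.2, -0.3, -0.0]
gripper_width: 50.2
gripper_force: 0.0
```

Run:
```python
from fit import *
print(get_state()['tool_pos'],get_state()['contact_force'])
o=[]
for c,(x,y) in (('top',(180,190)),('side',(232,185))):
    im=get_image(c);W=cloud(im).reshape(-1,3)
    k=W[(W[:,2]>62)&(W[:,2]<95)&(np.hypot(W[:,0]-360,W[:,1]-325)<25)]; print(c,'knob',len(k),k.mean(0))
    b=W[(W[:,2]>97)&(W[:,2]<112)&(np.hypot(W[:,0]-478,W[:,1]-268)<50)]; print('bar',b.mean(0),cv2.minAreaRect(b[:,:2].astype(np.float32)))
    o.append(cv2.resize(im['color'][y:y+75,x:x+75,::-1],(400,400),interpolation=cv2.INTER_CUBIC))
    im8=cv2.resize(im['color'][195:245,(215 if c=='top' else 240):][:,:50,::-1],(400,400),interpolation=cv2.INTER_CUBIC); o.append(im8)
    for l in('index_line','draw_pointer','keeper_knob'):print(l,[(b['rect'],round(b['confidence'],2)) for b in boxes_of(l,c)[:3]])
cv2.imwrite('pics/c4.png',np.hstack([o[0],o[2]]));cv2.imwrite('pics/c5.png',np.hstack([o[1],o[3]]))
```

```text
[251.90439712 442.72923628 182.69639586] [ 0.18190241 -0.26041636 -0.00064915]
top knob 30 [359.3860231  325.79484446  83.42231927]
bar [476.64967687 266.45150569 103.40925349] ((477.044189453125, 266.89361572265625), (73.50098419189453, 13.597137451171875), 27.896900177001953)
index_line []
draw_pointer [([214.2, 202.1, 35.2, 24.3], 0.69), ([205.3, 216.3, 19.4, 19.5], 0.52), ([295.7, 242.7, 15.0, 8.2], 0.34)]
keeper_knob [([198.0, 218.3, 19.2, 36.1], 0.47)]
side knob 93 [360.42433455 332.22476077  77.83631763]
bar [478.65746115 270.25422173 103.00699439] ((478.597412109375, 269.4440002441406), (71.51648712158203, 14.63247013092041), 24.28139877319336)
index_line [([296.2, 176.9, 30.1, 20.1], 0.64)]
draw_pointer [([246.5, 194.5, 29.8, 50.9], 0.84)]
keeper_knob [([238.9, 222.9, 65.0, 29.2], 0.93)]
```

View pics/c4.png

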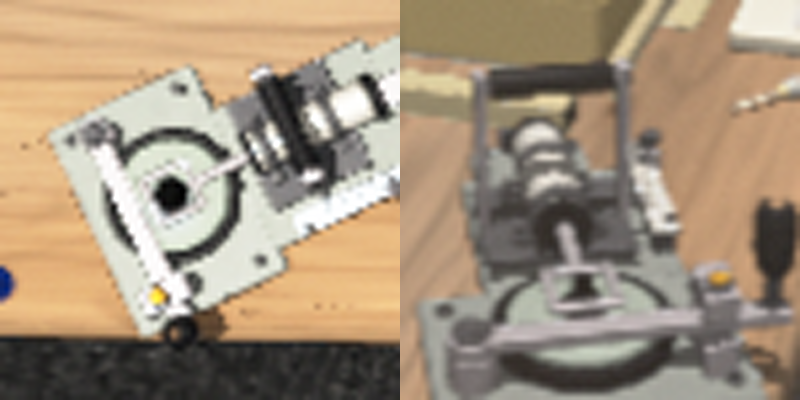

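View pics/c5.png

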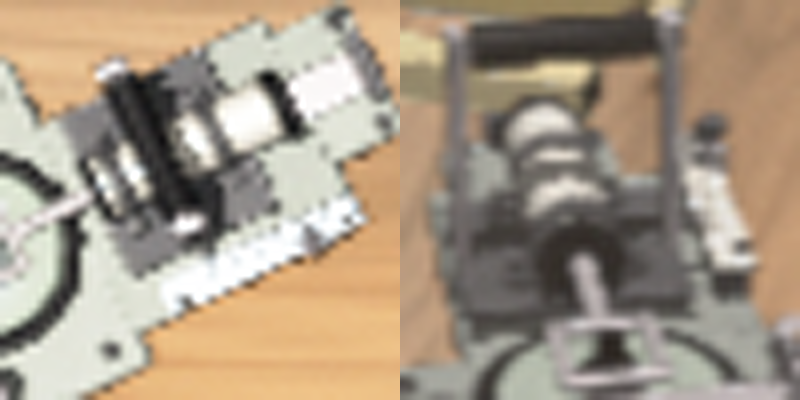

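Run:
```python
from fit import *
from scipy.optimize import least_squares
q=np.array([[-12,0,0],[70,0,0],[95,78,0.]]);w=np.array([[476.9,266.8],[441,338],[359.4,325.8]])
s=least_squares(lambda p:(tw(p,q)[:,:2]-w).ravel(),[473,277,2.05]);p=s.x;print(p,s.fun.round(1));np.save('p.npy',p)
inv=lambda X:np.c_[(X[...,:2]-p[:2])@np.array([[np.cos(p[2]),-np.sin(p[2])],[np.sin(p[2]),np.cos(p[2])]]),X[...,2]]
for c in('top','side'):
    im=get_image(c);W=cloud(im);g=im['color'].mean(2)
    T=inv(W.reshape(-1,3));m=(T[:,0]>-80)&(T[:,0]<30)&(T[:,1]>38)&(T[:,1]<72)&(T[:,2]>13)
    R=np.c_[T[m],g.reshape(-1)[m]];R=R[np.argsort(R[:,0])]
    print(c,len(R));print('\n'.join(' '.join(f'{int(round(v)):4d}' for v in r) for r in R if r[3]<130 or r[2]>34))
```

```text
[472.04437288 276.50469012   2.04078832] [ 0.6 -1.  -0.7  0.9  0.1  0.1]
top 131
 -54   54   43  124
 -53   57   49  125
 -52   60   39  112
 -52   53   40  138
 -50   55   41  151
 -49   59   45  167
 -49   51   45  226
 -47   54   43  213
   2   54   28  120
   4   56   21  113
side 140
 -70   51   31  115
 -68   50   29  120
 -58   54   43  115
 -57   51   44  124
 -56   56   44  112
 -53   53   34  116
 -51   55   38   99
 -51   50   42   73
 -51   50   45   95
 -50   50   39   95
 -50   55   44   95
 -50   52   39   82
 -49   55   36  145
 -49   52   30  120
 -49   52   42   68
 -49   52   45   94
 -49   49   34   97
 -48   49   31  123
 -48   55   30  121
 -48   55   34  117
 -48   52   34  101
 -48   44   13   93
 -47   54   43   73
 -37   42   29  124
 -37   42   26  108
 -33   43   13  129
 -22   41   29  120
 -22   44   13  127
 -14   40   31   91
 -13   40   13  105
 -12   45   13   92
 -12   42   28  103
 -12   42   26  109
  -6   43   14  122
  -3   43   13  123
   2   42   25  101
   2   52   30  117
   3   54   30  111
   4   46   14   67
   6   46   21   70
   6   43   22   76
   6   49   15   75
   6   43   16   86
   6   43   19   72
   7   48   19   63
   7   51   22   74
   8   51   19   65
   8   51   16   79
   9   45   20   59
   9   48   14  118
```

arm_command --increments '[[[-2.4,-4.8,0,4,0,0,110],[-4.8,-9.6,0,8,0,0,110],[-7.1,-14.4,0.5,12,0,0,110],[-9.4,-19.2,1.5,16,0,0,110],[-11.8,-24,2.7,20,0,0,110],[-11.8,-24,2.7,20,0,0,110],[-11.8,-24,2.7,20,0,0,110]]]'

```text
t: 8.5
tool_pos: [468.5, 282.7, 155.8]
ee_rot: [[-0.888, -0.432, 0.157], [-0.459, 0.835, -0.303], [0.0, -0.341, -0.94]]
contact_force: [-0.3, -0.3, -0.2]
gripper_width: 49.7
gripper_force: 0.0
```

arm_command --increments '[[[0,0.2,2.5,0,0,0,110],[0,0.2,5,0,0,0,110],[0,0.2,7,0,0,0,110],[0,0.2,8,0,0,0,110],[0,0.2,8,0,0,0,110]]]'

```text
t: 9.12
tool_pos: [480.2, 260.2, 80.0]
ee_rot: [[-0.888, -0.432, 0.157], [-0.46, 0.834, -0.304], [0.0, -0.342, -0.94]]
contact_force: [-0.5, -1.0, -0.2]
gripper_width: 50.1
gripper_force: 0.0
```

Run:
```python
from h import *
im=get_image('side'); cv2.imwrite('pics/c6.png',cv2.resize(im['color'][165:255,220:310,::-1],(600,600),interpolation=cv2.INTER_CUBIC))
```

```text
(no output)
```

View pics/c6.png

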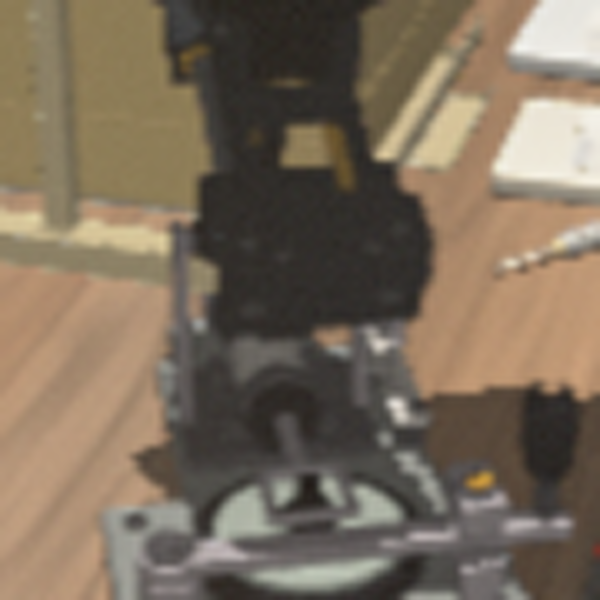

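arm_command --increments '[[[0,0,0,0,0,0,180],[0,0,0,0,0,0,255],[0,0,0,0,0,0,255],[0,0,0,0,0,0,255],[0,0,0,0,0,0,255]]]' --newtons 40

```text
t: 9.8
tool_pos: [480.7, 259.7, 80.2]
ee_rot: [[-0.888, -0.432, 0.158], [-0.46, 0.834, -0.304], [-0.0, -0.342, -0.94]]
contact_force: [0.1, -1.4, 2.9]
gripper_width: 13.3
gripper_force: 39.1
```

arm_command --increments '[[[0,-0.47,0.17,0,0,0,255],[0,-0.94,0.34,0,0,0,255],[0,-1.41,0.51,0,0,0,255],[0,-1.88,0.68,0,0,0,255],[0,-2.35,0.86,0,0,0,255],[0,-2.82,1.03,0,0,0,255],[0,-3.1,1.13,0,0,0,255],[0,-3.1,1.13,0,0,0,255],[0,-3.1,1.13,0,0,0,255]]]'

```text
t: 10.92
tool_pos: [495.1, 231.4, 80.1]
ee_rot: [[-0.888, -0.432, 0.157], [-0.459, 0.835, -0.302], [-0.0, -0.34, -0.94]]
contact_force: [-7.7, 6.5, 6.8]
gripper_width: 13.2
gripper_force: 38.4
```

Run:
```python
from fit import *
p=np.load('p.npy')
inv=lambda X:np.c_[(X[...,:2]-p[:2])@np.array([[np.cos(p[2]),-np.sin(p[2])],[np.sin(p[2]),np.cos(p[2])]]),X[...,2]]
s=get_state();print(inv(np.array([[480.7,259.7,80.2],s['tool_pos']])),inv((np.array(s['tool_pos'])-19*np.array(s['ee_rot'])[:,2])[None]))
o=[]
for c,z in(('top',None),('side',None)):
    im=get_image(c);W=cloud(im);g=im['color'].mean(2)
    u,v=proj(im,tw(p,[[-50,50,35]]))[0].round().astype(int);print(c,u,v)
    # marks for reference: rectify the scale plane z=30: tester x -80..20 (8px/mm), y 20..75
    xs,ys=np.meshgrid(np.arange(-75,10,.125),np.arange(25,70,.125)[::-1])
    uv=proj(im,tw(p,np.c_[xs.ravel(),ys.ravel(),np.full(xs.size,32.)])).astype(np.float32).reshape(*xs.shape,2)
    o.append(cv2.remap(im['color'][...,::-1],uv,None,cv2.INTER_CUBIC)[:290])
    T=inv(W.reshape(-1,3));m=(T[:,0]>-80)&(T[:,0]<0)&(T[:,1]>34)&(T[:,1]<66)&(T[:,2]>13)&(T[:,2]<50)
    R=np.c_[T[m],g.reshape(-1)[m]];R=R[np.argsort(R[:,0])]
    print('\n'.join(' '.join(f'{int(round(v)):4d}' for v in r) for r in R if r[3]<100 or r[2]>34))
cv2.imwrite('pics/c7.png',np.vstack(o)); print(o[0].shape)
```

```text
[[-18.90254277  -0.10662034  80.2       ]
 [-50.66203875  -0.12401505  80.07227045]] [[-4.41953927e+01 -6.96214751e-02  9.79378667e+01]]
top 252 224
 -74   35   30   56
 -72   39   13   83
 -71   57   14   80
 -70   35   21   69
 -69   53   30   57
 -69   46   34  142
 -67   56   28   97
 -67   34   24   58
 -63   36   27   65
 -62   46   26   91
 -60   34   23   58
 -59   37   15   83
 -56   50   27   99
 -56   36   24   65
 -54   54   45   47
 -53   41   13   86
 -53   49   28   84
 -53   57   40   51
 -53   34   23   58
 -52   45   25   85
 -52   60   42   65
 -52   53   40   54
 -50   56   45   57
 -49   36   20   68
 -49   59   47   78
 -49   51   44   91
 -47   38   15   82
 -47   54   44   85
 -46   57   36  110
 -46   35   37   57
 -44   38   34   54
 -43   41   35   53
 -42   43   30   75
 -42   36   29   61
 -39   36   40   64
 -37   37   13   81
 -36   40   16   96
 -34   35   15   73
 -31   35   26   93
side 277 213
 -74   43   17   75
 -70   51   31   98
 -70   48   28   92
 -68   51   29   72
 -66   45   15   68
 -65   47   28   79
 -65   44   28   92
 -64   44   13   7
[... 715 characters left out ...]
8   99
 -47   49   28   96
 -47   54   34   96
 -47   52   28   97
 -46   35   34   88
 -46   49   26   94
 -45   35   28   84
 -43   40   13   69
 -43   40   31   68
 -43   43   28   82
 -43   37   14   62
 -43   45   28   94
 -42   43   13   72
 -42   35   33   82
 -42   37   33   65
 -41   50   29   93
 -39   50   27   93
 -38   42   28   82
 -38   42   13   87
 -36   41   26   93
 -31   51   28   94
 -31   54   28   93
 -27   53   28  100
 -27   40   14   83
 -21   54   28   94
 -18   54   27   99
 -14   42   15   78
 -14   35   13   73
 -14   42   25  100
 -13   42   13   75
 -12   45   14   77
  -8   36   14   76
  -6   54   28   91
  -4   35   13   74
   0   42   27   95
(290, 680, 3)
```

View pics/c7.png

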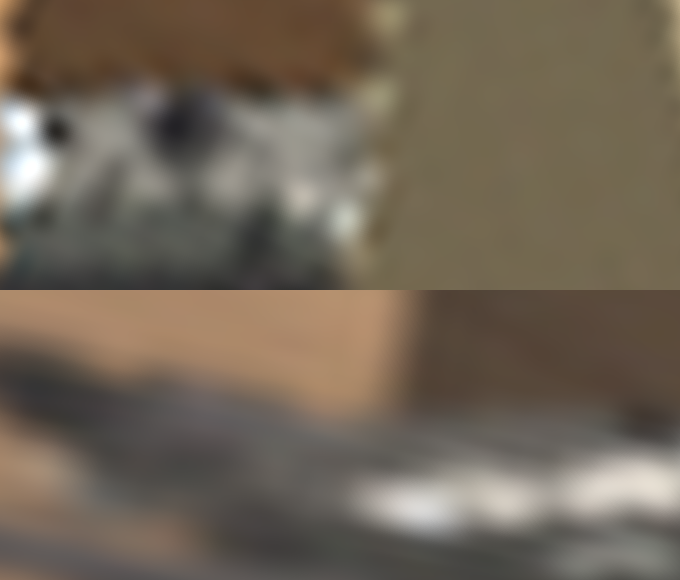

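arm_command --increments '[[[0,-0.3,0.11,0,0,0,255],[0,-0.56,0.2,0,0,0,255],[0,-0.56,0.2,0,0,0,255],[0,-0.56,0.2,0,0,0,255]]]'

```text
t: 11.52
tool_pos: [497.7, 226.3, 80.1]
ee_rot: [[-0.888, -0.432, 0.157], [-0.46, 0.835, -0.302], [-0.0, -0.34, -0.94]]
contact_force: [-8.5, 8.3, 6.5]
gripper_width: 13.4
gripper_force: 38.3
```

Run:
```python
from fit import *
p=np.load('p.npy')
s=get_state();print(s['tool_pos'],s['contact_force'])
o=[]
def rect(im,col,z=30):
    xs,ys=np.meshgrid(np.arange(-80,-20,.08),np.arange(34,64,.08)[::-1])
    uv=proj(im,tw(p,np.c_[xs.ravel(),ys.ravel(),np.full(xs.size,float(z))])).astype(np.float32).reshape(*xs.shape,2)
    return cv2.remap(col,uv,None,cv2.INTER_CUBIC)
im=get_image('top')
lit=cv2.resize(cv2.imread('pics/top0.png'),(512,384),interpolation=cv2.INTER_AREA)
a=np.mean([get_image('top')['color'].astype(float) for _ in range(6)],0)[...,::-1]
d=np.clip((rect(im,a.astype(np.float32))-30)*1.8,0,255).astype(np.uint8)
out=np.vstack([rect(im,lit)[:290],d[:300]])
for x in range(-75,-20,5):
    c=int((x+80)/.08); cv2.line(out,(c,0),(c,8),(0,0,255),1); cv2.line(out,(c,290),(c,298),(0,0,255),1)
cv2.imwrite('pics/c8.png',out);print(out.shape)
```

```text
[497.72857172 226.25255551  80.08406584] [-8.48905683  8.2995808   6.47659437]
(590, 750, 3)
```

View pics/c8.png

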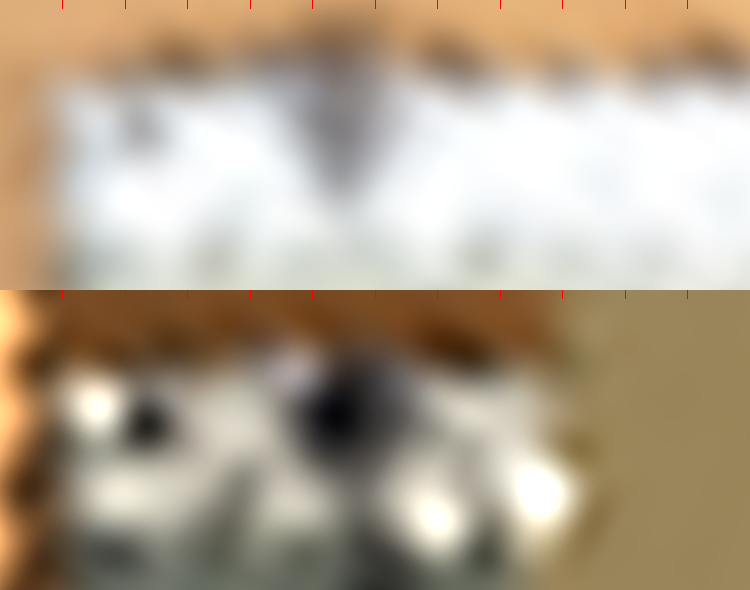

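arm_command --increments '[[[0,-0.14,0.05,0,0,0,255],[0,-0.28,0.1,0,0,0,255],[0,-0.28,0.1,0,0,0,255],[0,-0.28,0.1,0,0,0,255]]]'

```text
t: 12.38
tool_pos: [499.0, 223.7, 80.1]
ee_rot: [[-0.888, -0.432, 0.156], [-0.46, 0.835, -0.302], [-0.0, -0.34, -0.94]]
contact_force: [-8.6, 7.9, 7.1]
gripper_width: 13.4
gripper_force: 38.3
```

Run:
```python
from fit import *
p=np.load('p.npy')
s=get_state();print(s['tool_pos'],s['contact_force'])
def rect(im,col,z=30):
    xs,ys=np.meshgrid(np.arange(-80,-20,.08),np.arange(34,64,.08)[::-1])
    uv=proj(im,tw(p,np.c_[xs.ravel(),ys.ravel(),np.full(xs.size,float(z))])).astype(np.float32).reshape(*xs.shape,2)
    return cv2.remap(col,uv,None,cv2.INTER_CUBIC)
o=[]
for c in('top','side'):
    im=get_image(c)
    a=np.mean([get_image(c)['color'].astype(float) for _ in range(6)],0)[...,::-1]
    d=rect(im,a.astype(np.float32)); g=d.mean(2)
    for y in(38,40,42,44,46,48,50,52,54,56):
        r=int((64-y)/.08); print(c,y,[int(v) for v in g[r-6:r+6].mean(0)[int(12/.08):int(45/.08):25]])
    o.append(np.clip((d-30)*1.8,0,255).astype(np.uint8)[75:370])
out=np.vstack(o)
for x in range(-75,-20,5):
    c=int((x+80)/.08)
    for r in(0,295): cv2.line(out,(c,r),(c,r+8),(0,0,255),1)
cv2.imwrite('pics/c9.png',out)
```

```text
[499.02963156 223.68523453  80.09172664] [-8.56050629  7.88062541  7.11790318]
top 38 [85, 86, 81, 80, 85, 84, 74, 61, 55, 62, 76, 85, 95, 116, 130, 109, 95]
top 40 [90, 90, 86, 88, 89, 85, 74, 62, 56, 66, 85, 96, 103, 122, 136, 115, 99]
top 42 [86, 92, 83, 81, 92, 89, 73, 63, 61, 73, 89, 106, 112, 95, 98, 100, 99]
top 44 [103, 104, 88, 81, 100, 104, 94, 83, 70, 84, 120, 153, 148, 93, 73, 95, 100]
top 46 [137, 129, 107, 91, 106, 131, 133, 115, 92, 106, 148, 181, 166, 105, 79, 96, 98]
top 48 [149, 141, 130, 107, 105, 135, 134, 111, 93, 108, 142, 159, 142, 114, 113, 117, 100]
top 50 [122, 127, 134, 128, 119, 126, 108, 78, 73, 85, 113, 130, 128, 123, 133, 127, 105]
top 52 [67, 99, 131, 146, 142, 123, 83, 52, 52, 66, 87, 106, 118, 117, 112, 105, 97]
top 54 [60, 101, 134, 144, 140, 115, 73, 39, 40, 59, 77, 106, 130, 125, 105, 100, 98]
top 56 [91, 108, 115, 125, 123, 115, 98, 59, 45, 62, 85, 110, 118, 104, 101, 108, 101]
side 38 [108, 108, 106, 99, 89, 80, 77, 82, 90, 95, 97, 91, 81, 72, 68, 69, 71]
side 40 [112, 109, 105, 97, 85, 74, 71, 76, 84, 86, 83, 77, 72, 70, 72, 77, 83]
side 42 [111, 106, 101, 94, 82, 74, 71, 76, 82, 82, 78, 75, 74, 77, 84, 99, 119]
side 44 [107, 101, 96, 89, 80, 75, 74, 79, 83, 85, 83, 83, 87, 94, 110, 136, 165]
side 46 [102, 93, 87, 81, 76, 74, 75, 78, 80, 83, 85, 89, 98, 104, 116, 140, 160]
side 48 [93, 83, 76, 74, 73, 72, 72, 73, 75, 79, 84, 90, 98, 100, 104, 115, 122]
side 50 [78, 72, 71, 73, 75, 73, 71, 72, 74, 78, 85, 91, 96, 96, 95, 96, 94]
side 52 [65, 68, 72, 76, 79, 80, 79, 82, 84, 86, 90, 94, 96, 97, 99, 101, 102]
side 54 [60, 65, 70, 75, 80, 85, 88, 92, 93, 93, 94, 96, 99, 104, 110, 114, 109]
side 56 [61, 64, 69, 74, 78, 84, 90, 96, 99, 98, 98, 100, 103, 111, 122, 125, 115]
```

View pics/c9.png

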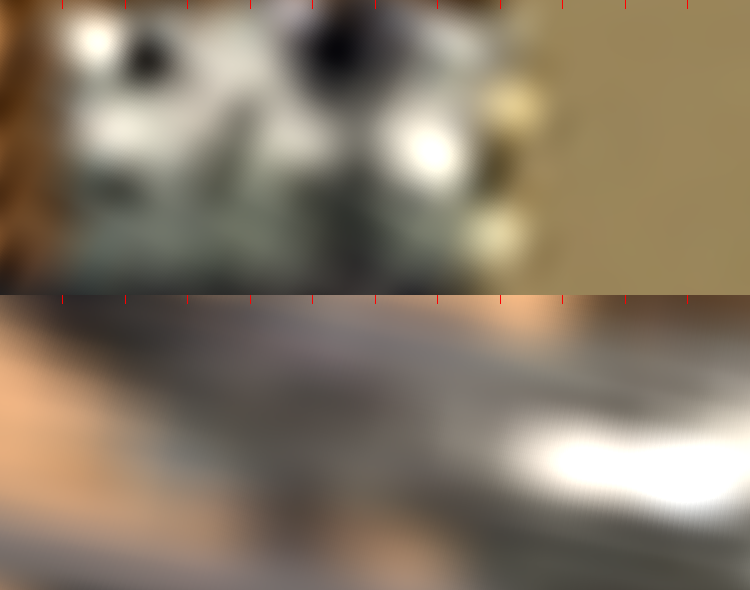

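arm_command --increments '[[[0,-0.03,0.01,0,0,0,255],[0,-0.03,0.01,0,0,0,255],[0,-0.03,0.01,0,0,0,255],[0,-0.03,0.01,0,0,0,255]]]'

```text
t: 13.58
tool_pos: [499.1, 223.5, 80.1]
ee_rot: [[-0.888, -0.432, 0.156], [-0.46, 0.835, -0.302], [-0.0, -0.34, -0.94]]
contact_force: [-8.4, 9.1, 7.0]
gripper_width: 13.3
gripper_force: 38.3
```

```bash
python3 -c "
from bench import *
s=get_state();print(s['t'],s['tool_pos'],s['contact_force'],s['gripper_force']);print(job_done())"
```

```text
13.575 [499.14198259 223.468058    80.09582844] [-8.38743895  9.09588823  6.98119199] 38.282527551054955
the job is handed in; nothing more can be done
None
```

I pushed the keeper shut to its stop first, then drew the handle about 40 mm. By the top camera the pointer stands within about half a millimetre of the set mark, and the job was handed in at 13.6 s with the gripper still holding it there; no verdict came back.

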